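Index the vial sampler by hand

TASK

With the sampler's orange arm still parked, push on a blue spoke of the wheel with a fingertip and turn it until the brown vial with the white cap stands at the sampling position, in line with the red mark. Then push the arm round against its stop, so that its needle stands over the middle of that vial's cap. Do it all by pushing and lift nothing: keep your fingers off the vials, which stay in their cups, and leave the other things on the desk where they are.

Things in the scene. Friction and masses are not known exactly. Their poses are not given: they have to be found in the camera images.
- sampler: white base of the vial sampler (fixed): a disc 136 mm across and 8 mm thick under the wheel, with a 50 mm wide tongue along its own +y (to the robot's left) that carries the pillar and, between wheel and pillar, a red line 30 mm long. Origin on the desk (z = 0) under the wheel's axis; z up.
- carousel (a joint): turn of the sampler's wheel about its upright axis over the base's origin; rad, positive anticlockwise seen from above, 0 at the start whichever way the wheel stands, no limits. It turns either way, stays where it is left, does not coast at ordinary speed and needs about 0.7 N at a spoke
- wheel_hub (a point): top of the wheel's hub, on its axis, z = 38 mm. The wheel: a grey disc 112 mm across (top at z = 13 mm), a black hub 32 mm across, three blue spokes, and six black cups (17 mm across, top at z = 26 mm) evenly spaced 42 mm from the axis, one of them empty
- spoke0 (a point): point on wheel spoke 0, 88 mm from the axis, z = 25 mm. The three blue spokes, 120 degrees apart, are bars 8 mm thick (z = 16 to 34 mm) straight out from the hub to a round blue post 13 mm across (z = 14 to 36 mm) centred 108 mm from the axis. From the disc's edge (56 mm) outward they stand free over desk or base (8 mm high) and can be pushed from either side
- spoke1 (a point): point on wheel spoke 1, 88 mm from the axis, z = 25 mm. The three blue spokes, 120 degrees apart, are bars 8 mm thick (z = 16 to 34 mm) straight out from the hub to a round blue post 13 mm across (z = 14 to 36 mm) centred 108 mm from the axis. From the disc's edge (56 mm) outward they stand free over desk or base (8 mm high) and can be pushed from either side
- spoke2 (a point): point on wheel spoke 2, 88 mm from the axis, z = 25 mm. The three blue spokes, 120 degrees apart, are bars 8 mm thick (z = 16 to 34 mm) straight out from the hub to a round blue post 13 mm across (z = 14 to 36 mm) centred 108 mm from the axis. From the disc's edge (56 mm) outward they stand free over desk or base (8 mm high) and can be pushed from either side
- amber_vial: loose brown (amber) glass vial with a white cap, the only one of its kind, 11 mm across, 32 mm tall, standing in one of the wheel's cups (about 1 mm of play all round), cap top at z = 46.5 mm; origin at the centre of its underside (z = 14.5 mm)
- clear_vial_a: loose clear glass vial with a blue cap, 11 mm across, 32 mm tall, standing in another cup of the wheel; origin at the centre of its underside. Bystander that rides on the wheel
- clear_vial_b: loose clear glass vial with a blue cap, 11 mm across, 32 mm tall, standing in another cup of the wheel; origin at the centre of its underside. Bystander that rides on the wheel
- clear_vial_c: loose clear glass vial with a blue cap, 11 mm across, 32 mm tall, standing in another cup of the wheel; origin at the centre of its underside. Bystander that rides on the wheel
- clear_vial_d: loose clear glass vial with a blue cap, 11 mm across, 32 mm tall, standing in another cup of the wheel; origin at the centre of its underside. Bystander that rides on the wheel
- station (a point): the sampling position, fixed to the base: 42 mm from the wheel's axis, straight towards the pillar (in line with the red line), where the needle stands when the arm is home; z = 45 mm
- swing_arm (a joint): angle of the orange swing arm about the pillar, rad: 0 parked, at right angles to the line from pillar to wheel axis and pointing along the base's -x (towards the robot); 1.571 home against its stop, pointing straight at the wheel's axis. It starts at 0 to 0.3, grows anticlockwise seen from above, stays where it is left and needs about 0.8 N at 80 mm from the pivot
- pivot (a point): the arm's pivot, on the axis of the pillar, 150 mm from the wheel's axis, at the arm's mid height (z = 62 mm). The pillar is 24 mm across; its black head is 28 mm across, top at z = 71 mm, the tallest part of the sampler
- push_point (a point): a point on the swing arm's centre line 80 mm from the pivot, z = 62 mm; the arm is an orange bar 12 mm wide and 12 mm high (z = 56 to 68 mm), 120 mm long from the pivot
- needle (a point): tip of the needle under the swing arm, 108 mm from the pivot, z = 49 mm; it passes clear over the vials
- beaker: small clear beaker, 40 mm across, 45 mm tall, loose on the desk, bystander; origin at the centre of its underside
- septa_box: small blue box, 55 x 55 x 24 mm, loose on the desk, bystander; origin at the centre of its underside
- tape_roll: roll of tan tape lying flat, 80 mm across, 19 mm high, loose, bystander; origin at the centre of its underside
- slide_case: flat green case, 34 x 88 x 12 mm, loose, bystander; origin at the centre of its underside

How it is judged:
On the way, in this order (a step that is already met when the one before it is completed fails the run):
1. the amber vial stands within 5.5 mm of the sampling position while the arm is still parked (below 0.6 rad) (horizontal distance between amber_vial and station below 0.0055 m and value of joint swing_arm below 0.6 rad), for 0.2 s.
2. the arm is home (above 1.51 rad) (value of joint swing_arm above 1.51 rad), for 0.2 s.
At the end, for the whole second after the job is handed in: The amber vial's centre is within 5.5 mm (horizontally) of the sampling position and of the needle, the arm is home (above 1.51 of 1.571 rad), the wheel is still, all vials stand upright in their cups, and beaker, blue box, tape roll and slide case are within 30 mm of where they stood (horizontal distance between amber_vial and station below 0.0055 m and horizontal distance between amber_vial and needle below 0.0055 m and value of joint swing_arm above 1.51 rad and velocity of joint carousel between -0.05 and 0.05 rad/s and height (world z) of each of amber_vial, clear_vial_a, clear_vial_b, clear_vial_c, clear_vial_d below 0.02 m and angle between each of amber_vial, clear_vial_a, clear_vial_b, clear_vial_c, clear_vial_d's own z axis and vertical below 0.2 rad and distance of each of beaker, septa_box, tape_roll, slide_case from where it was at the start of the episode below 0.03 m); the robot touches nothing.
It fails at once if a vial is lifted out of its cup (raised more than 8 mm) or tipped by more than 0.35 rad (height (world z) of any of amber_vial, clear_vial_a, clear_vial_b, clear_vial_c, clear_vial_d above 0.0225 m or angle between any of amber_vial, clear_vial_a, clear_vial_b, clear_vial_c, clear_vial_d's own z axis and vertical above 0.35 rad).
It fails at once if a finger presses on a vial with more than 3 N (contact force between the fingers and amber_vial above 3 N or contact force between the fingers and clear_vial_a above 3 N or contact force between the fingers and clear_vial_b above 3 N or contact force between the fingers and clear_vial_c above 3 N or contact force between the fingers and clear_vial_d above 3 N).
It fails at once if the beaker, the small blue box, the tape roll or the slide case is lifted by more than 20 mm or shifted by more than 30 mm (height (world z) of any of beaker, septa_box, tape_roll, slide_case above 0.02 m or distance of any of beaker, septa_box, tape_roll, slide_case from where it was at the start of the episode above 0.03 m).
It also fails if it takes over 58 s, if anything falls off the work surface, if the arm or the gripper's body presses on something with over 40 N, if the wrist force passes 120 N, or if a joint passes its speed limit or range.

ROBOT

A 7-joint arm with a two-finger parallel gripper is mounted at the origin on the work surface; the furniture and walls round the work are solid. World frame = base frame: x ahead of the robot, y to its left, z up, the work surface at z = 0. Lengths are in m, angles in rad, forces in N, time in s.
With the tool pointing down it reaches from about 0.4 to 0.85 m from the base axis. Payload 4.5 kg.
Tool frame: the origin (TCP) lies at the very end of the fingers, on their centre line; the grasp point (between the pads) lies 19 mm behind it (tcp_to_grasp is the z of the grasp point in the tool frame, in m); z points along the fingers, y is the line along which they close (so a half turn about z gives the same grasp; the last joint's range is limited). The gripper opens to 88 mm and grips with 3 to 60 N. Pads are 18 mm wide; open, the fingers measure 123 mm over their backs; the gripper's body (75 mm by 187 mm) begins 45 mm behind the grasp point.
Start: joints at [-1.286, 0.689, -0.195, 1.565, 0.157, 0.902, -0.215], TCP at [0.155, 0.605, 0.218] pointing down, gripper open.
Joint ranges: [-3.01, 3.01], [-0.46, 2.08], [-1.47, 1.51], [0.13, 2.56], [-1, 4.14], [0.04, 2.09], [-2.66, 2.66]. Speed limits (rad/s): [2.57, 2.57, 3.14, 3.14, 3.14, 3.14, 3.14].

INTERFACE

Orientations are given as a unit quaternion [x, y, z, w].
In Python, from plant import * gives the robot as it stands. The module is installed in compiled form; this text tells all that it offers.
- The arm moves only by the shell command python3 -m jog 'ROWS' [OPENING] [FORCE]. ROWS is JSON, a list that holds one entry, the list of rows, each a list of 6 numbers: the shift along the tool's x, y, z in m, then the turn, a rotation vector about the tool's x, y, z in rad. In form: [[[dx, dy, dz, ax, ay, az], ...]]. A call has 1 to 12 rows; each row shifts and turns the commanded pose from where the row before left it, along the tool's axes as they then stand; what a row does not reach is not made up. A row lasts 1/8 s, in which the tool goes at most 62.5 mm and 10.7 degrees, less where a joint would pass 70% of its speed; a pose out of reach is approached as far as the arm can. A call with a gripper value outside its range is refused whole. OPENING is the finger opening in m, from 0 to 0.0881, set as the call begins (- or left out, the last holds). The fingers move at their own pace and stop on an object; FORCE is the grip in N (left out, the last holds). Time passes only in rows, so rows that do not move let the fingers close. It gives the time, the measured TCP pose, the force, the opening and the grip force at its end, in the units of the state.
- get_state(): the state, without advancing time (a new reading comes with each control period).
- snapshot(name): name is "scene" or "side" or "wrist"; returns a dict with "frame" (384x512x3 uint8, red, green, blue), "mtx" (3x3 intrinsics, pixels), "xyz" and "orientation" of the camera in the world; the wrist camera has in their place "mount" (4x4, takes a point from camera to tool coordinates, whose origin is the TCP and whose axes are the flange's). Camera axes: x right, y down, z forward; pixel columns grow to the right and rows downward; lengths in m; the calibration is good to about 2 mm. The wrist camera is an equidistant fisheye: a pixel r from the principal point sees the ray r / f radians off the axis. A picture is of the moment at which its call begins: read the wrist's pose just before it. There is no depth.
- finish_job(): hands the job in; it is judged then, once.
The state is a dict: "clock": time; "q": joint angles; "qd": joint speeds; "joint_torque": joint torques, N m; "tool_pos": TCP position; "eef_rot": TCP orientation; "contact_force": force on the tool from outside, world axes, zero at the start; "moment": the same for the moment, N m; "opening": opening from 0.0 (shut) to 1.0 (fully open); "finger_force": force on a finger pad.
Only numpy, scipy, OpenCV 4.12 (cv2) and the standard library are available. Lean on these libraries where they do the work, as an engineer would, in place of code of your own. Each camera call takes 0.05 s, during which the arm holds its last target. There are 200 camera calls.

## Working session

There is one attempt and no reset: what is moved stays moved. The work goes in short steps, Python scripts to look and compute and a shell command to move; the robot and the scene stay as the last step left them, time stands still between calls to the robot, and variables do not carry over. Pictures are saved under pics/ and viewed, at most 10 in all, crops included, and the job is handed in when it is done.

```bash
mkdir -p pics
python3 - <<'E'
from plant import *
import cv2
s=get_state();print(s['clock'],s['tool_pos'],s['eef_rot'],s['opening'])
for n in("scene","side"):
    d=snapshot(n);cv2.imwrite(f'pics/{n}0.png',cv2.cvtColor(d['frame'],cv2.COLOR_RGB2BGR));print(n,d['mtx'],d['xyz'],d['orientation'])
E
```

```text
0.0 [0.15500485 0.60481315 0.21761954] [ 1.25023378e-01  9.92153396e-01 -8.89699818e-04 -4.63355613e-05] 1.0003058569432994
scene [[479.26525525   0.         256.01000319]
 [  0.         479.26525525 192.26955872]
 [  0.           0.           1.        ]] [-0.25669605  0.70558458  0.56491269] [-0.3391037   0.77396759 -0.49418307  0.20436719]
side [[347.87020881   0.         257.79476493]
 [  0.         347.87020881 191.12834698]
 [  0.           0.           1.        ]] [ 0.30806678 -0.38010855  0.80484394] [ 0.93839635 -0.23248246  0.06309815 -0.24775556]
```

View pics/scene0.png

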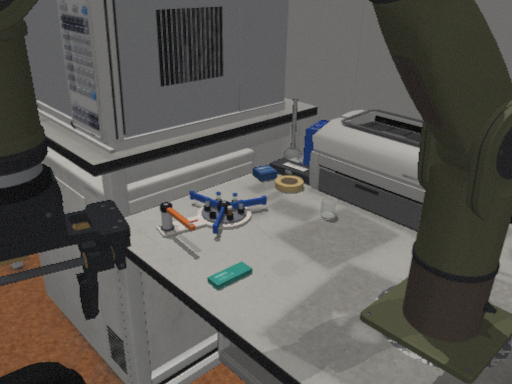

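View pics/side0.png

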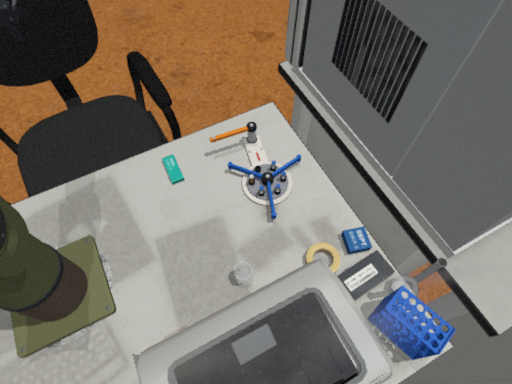

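The scene view shows the sampler around pixel (222,208). The side view is nearly overhead, with the hub at about (267,178), the pillar head at (252,127), and the spoke posts at about (230,166), (299,159) and (273,213). Next I measure these and zoom in on the vials.

```bash
cat > h.py <<'E'
from plant import *
import cv2, numpy as np
from scipy.spatial.transform import Rotation as R
def ray(d,u,v,s=None):
    K=d['mtx']
    x,y=(u-K[0,2])/K[0,0],(v-K[1,2])/K[1,1]
    if 'mount' in d:
        th=np.hypot(x,y); r=np.array([np.sin(th)*x/th,np.sin(th)*y/th,np.cos(th)]) if th>1e-9 else np.array([0,0,1.])
        M=np.array(d['mount']);Q=R.from_quat(s['eef_rot'])
        return np.array(s['tool_pos'])+Q.apply(M[:3,3]),Q.apply(M[:3,:3]@r)
    return np.array(d['xyz']),R.from_quat(d['orientation']).apply([x,y,1.])
def on(d,u,v,z,s=None):
    o,r=ray(d,u,v,s);return o+r*(z-o[2])/r[2]
def proj(d,p,s=None):
    K=d['mtx']
    if 'mount' in d:
        M=np.array(d['mount']);Q=R.from_quat(s['eef_rot'])
        c=M[:3,:3].T@(Q.inv().apply(np.array(p)-s['tool_pos'])-M[:3,3])
        n=np.hypot(c[0],c[1]);th=np.arctan2(n,c[2]);a=c[:2]/n*th
    else:
        c=R.from_quat(d['orientation']).inv().apply(np.array(p)-d['xyz']);a=c[:2]/c[2]
    return K[0,0]*a[0]+K[0,2],K[1,1]*a[1]+K[1,2]
def save(d,n,x0,y0,x1,y1,f):
    cv2.imwrite('pics/'+n,cv2.resize(cv2.cvtColor(d['frame'],cv2.COLOR_RGB2BGR)[y0:y1,x0:x1],None,fx=f,fy=f,interpolation=cv2.INTER_CUBIC))
E
python3 - <<'E'
from h import *
np.set_printoptions(precision=4,suppress=True)
d=snapshot("side")
save(d,'side1.png',205,110,315,222,5)
for n,u,v,z in[('hub',267,178,.038),('head',252,127,.071),('p',230,166,.036),('p',299,159,.036),('p',273,213,.036),('armtip',212,138,.068),('box',357,240,.024),('tape',323,257,.019),('case',173,169,.012),('beaker',242,275,.03)]:
    print(n,on(d,u,v,z))
E
```

```text
hub [0.5536 0.0277 0.038 ]
head [0.5849 0.1718 0.071 ]
p [0.4853 0.1073 0.036 ]
p [0.659  0.0414 0.036 ]
p [ 0.5188 -0.0668  0.036 ]
armtip [0.4742 0.1902 0.068 ]
box [ 0.6651 -0.2184  0.024 ]
tape [ 0.5715 -0.2148  0.019 ]
case [0.3496 0.1858 0.012 ]
beaker [ 0.3832 -0.1674  0.03  ]
```

View pics/side1.png

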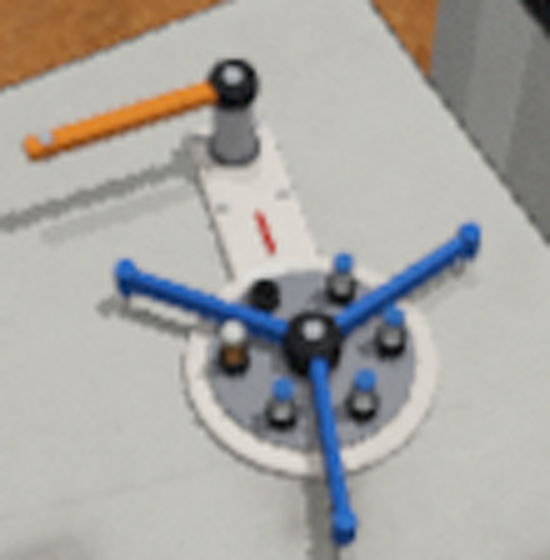

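The crop shows the amber vial with its white cap at (232,332) and the empty cup at (265,293). The arm is parked and pointing left. Seen from above, the vial sits about 82° anticlockwise of the station, so I'll push the near-side spoke (post at crop (343,525)) clockwise. First I move over the work area.

```bash
python3 -m jog '[[[-0.03,-0.02,0,0,0,0],[-0.03,-0.02,0,0,0,0],[-0.03,-0.02,0,0,0,0],[-0.03,-0.02,0,0,0,0],[-0.03,-0.02,0,0,0,0],[-0.03,-0.02,0,0,0,0],[-0.03,-0.02,0,0,0,0],[-0.03,-0.02,0,0,0,0],[-0.03,-0.02,0,0,0,0],[-0.03,-0.02,0,0,0,0]]]' 0 10
```

```text
clock: 1.4
tool_pos: [0.3967, 0.3362, 0.2183]
eef_rot: [0.125, 0.992, -0.0, -0.0]
contact_force: [0.4, -1.0, 0.2]
opening: 0.006
finger_force: 0.0
```

```bash
python3 -m jog '[[[-0.024,-0.032,0,0,0,0],[-0.024,-0.032,0,0,0,0],[-0.024,-0.032,0,0,0,0],[-0.024,-0.032,0,0,0,0],[-0.024,-0.032,0,0,0,0],[-0.024,-0.032,0,0,0,0],[-0.024,-0.032,0,0,0,0],[-0.024,-0.032,0,0,0,0],[-0.024,-0.032,0,0,0,0],[0,0,0,0,0,0]]]'
python3 - <<'E'
from h import *
s=get_state();d=snapshot("wrist");save(d,'w0.png',0,0,512,384,1.5)
print(s['tool_pos'],d['mtx'],d['mount'])
np.save('w0.npy',d['frame'])
for p in[(.5536,.0277,.038),(.5849,.1718,.071),(.5188,-.0668,.036)]:print(np.array(proj(d,p,s))*1.5)
E
```

```text
clock: 2.65
tool_pos: [0.5346, 0.0005, 0.218]
eef_rot: [0.128, 0.992, -0.001, 0.0]
contact_force: [-0.0, -0.1, -0.4]
opening: 0.003
finger_force: 0.0
[5.34555466e-01 4.84882653e-04 2.17952524e-01] [[297.31863964   0.         253.61502285]
 [  0.         297.31863964 190.68129634]
 [  0.           0.           1.        ]] [[-1.55150566e-03 -9.59293872e-01 -2.82405489e-01  7.47576245e-02]
 [ 9.99998325e-01 -1.21411640e-03 -1.36969236e-03 -7.35525023e-04]
 [ 9.71064352e-04 -2.82407141e-01  9.59294149e-01 -1.66040055e-01]
 [ 0.00000000e+00  0.00000000e+00  0.00000000e+00  1.00000000e+00]]
[421.27298971 267.20009041]
[607.50004654 270.85751575]
[296.88370745 255.37315435]
```

View pics/w0.png

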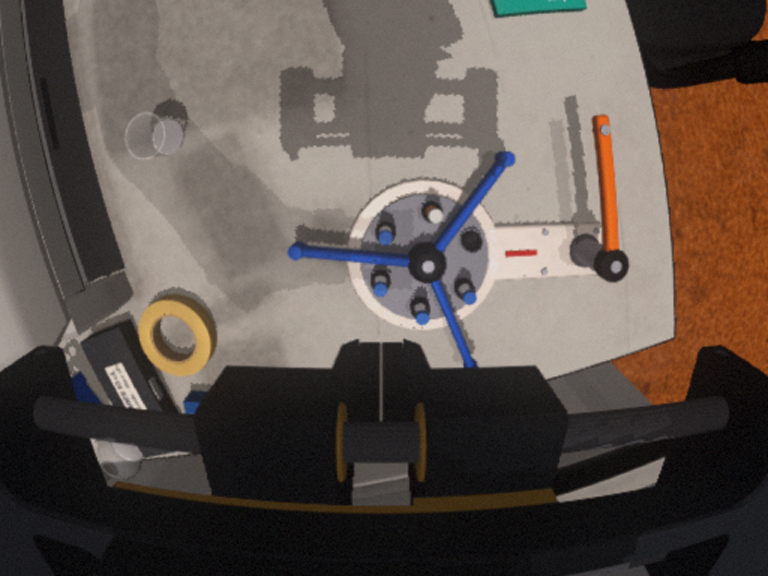

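The wrist view (1.5x) shows the hub at (427,264), head at (612,266), posts at (507,158), (295,252) and (470,362), white cap at (434,212), and arm tip at (603,120). I turn these into positions.

```bash
cat > m.py <<'E'
from h import *
np.set_printoptions(precision=4,suppress=True)
def measure(d,s,pts):
    P={n:on(d,u/1.5,v/1.5,z,s) for n,(u,v,z) in pts.items()}
    H=P['hub'];D=P['head']-H;phi=np.degrees(np.arctan2(D[1],D[0]))
    print('hub',H,'head',P['head'],'dist',np.hypot(*D[:2]),'phi',phi)
    for n,p in P.items():
        if n in('hub','head'):continue
        c=P['head'] if n=='tip' else H
        e=p-c;print(n,p,'r',np.hypot(*e[:2]),'ang',np.degrees(np.arctan2(e[1],e[0])))
    return P,phi
E
python3 - <<'E'
from m import *
s=get_state();d=snapshot("wrist")
f=cv2.cvtColor(d['frame'],cv2.COLOR_RGB2HSV)
m=cv2.inRange(f,(3,150,120),(16,255,255)); n,l,st,c=cv2.connectedComponentsWithStats(m);i=[j for j in range(1,n) if st[j,4]>100 and c[j,1]<190];print(st[i],c[i])
measure(d,s,{'hub':(427,264,.038),'head':(612,266,.071),'p0':(507,158,.036),'p2':(295,252,.036),'p1':(470,362,.036),'cap':(434,212,.0465),'tip':(603,118,.068)})
E
```

```text
[[  409    54   103   216 13184]
 [  395    78    15    91   704]] [[473.867  154.1233]
 [403.1023 125.0852]]
hub [0.5514 0.0358 0.038 ] head [0.5808 0.1797 0.071 ] dist 0.14683371101151046 phi 78.45030712910638
p0 [0.4836 0.1184 0.036 ] r 0.1068154604493544 ang 129.40365008377208
p2 [ 0.5152 -0.0645  0.036 ] r 0.10668953819701758 ang -109.82252675445024
p1 [0.6474 0.0534 0.036 ] r 0.09763666693775902 ang 10.386256123877926
cap [0.5107 0.0502 0.0465] r 0.04309324450166878 ang 160.60330292869594
tip [0.4657 0.1936 0.068 ] r 0.11596389757818902 ang 173.10627340485152
```

```bash
python3 -m jog '[[[-0.0125,-0.023,0,0,0,0.045],[-0.0125,-0.023,0,0,0,0.045],[0,0,0.03,0,0,0],[0,0,0.03,0,0,0],[0,0,0.03,0,0,0],[0,0,0.03,0,0,0],[0,0,0.03,0,0,0],[0,0,0.025,0,0,0],[0,0,0.02,0,0,0],[0,0,0,0,0,0]]]'
python3 - <<'E'
from h import *
s=get_state();d=snapshot("wrist");save(d,'w1.png',0,0,512,384,1.5)
print(s['tool_pos'],s['eef_rot'],R.from_quat(s['eef_rot']).as_matrix()[:2,0])
E
```

```text
clock: 4.0
tool_pos: [0.5443, -0.0443, 0.0223]
eef_rot: [0.168, 0.986, 0.0, -0.002]
contact_force: [0.0, -0.3, -0.4]
opening: 0.002
finger_force: 0.0
[ 0.54429975 -0.04433991  0.02234925] [ 1.68281069e-01  9.85737761e-01  2.95834221e-04 -1.56869715e-03] [-0.94335804  0.33176108]
```

View pics/w1.png

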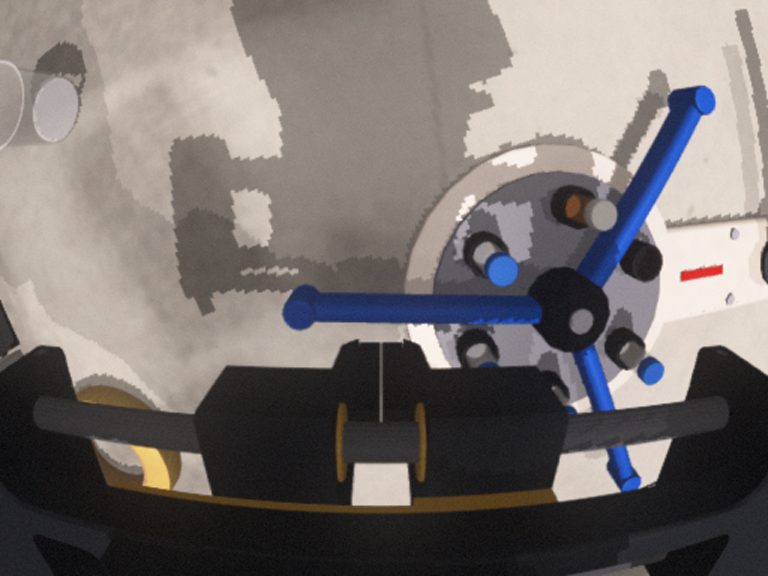

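The wrist view shows the finger (seam at x=381) beside the near spoke (x 300 to 540, y≈308) and clear of the disc and vials. I now push along an arc about the hub.

```bash
python3 -m jog '[[[0.006,0,0,0,0,0],[0.0077,-0.0009,0,0,0,0.1],[0.0077,-0.0009,0,0,0,0.1],[0.0077,-0.0009,0,0,0,0.1],[0.0077,-0.0009,0,0,0,0.1],[0.0077,-0.0009,0,0,0,0.1],[0.0077,-0.0009,0,0,0,0.1],[0.0077,-0.0009,0,0,0,0.1],[0.0077,-0.0009,0,0,0,0.1],[0.0077,-0.0009,0,0,0,0.1],[0.0077,-0.0009,0,0,0,0.1],[0,0,0,0,0,0]]]'
python3 - <<'E'
from h import *
s=get_state();d=snapshot("wrist");save(d,'w2.png',0,0,512,384,1.5)
print(s['tool_pos'],R.from_quat(s['eef_rot']).as_matrix()[:2,0])
d=snapshot("side");np.save('side2.npy',d['frame'])
E
```

```text
clock: 5.55
tool_pos: [0.4818, 0.0031, 0.0242]
eef_rot: [0.62, 0.784, 0.001, 0.0]
contact_force: [0.2, -1.4, 0.0]
opening: 0.001
finger_force: 0.0
[0.48176649 0.0031163  0.02423191] [-0.23025964  0.97312904]
```

View pics/w2.png

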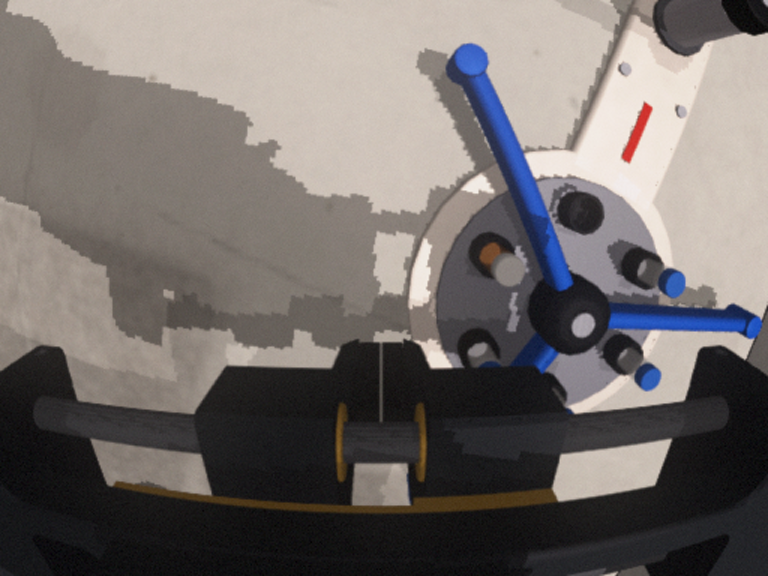

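The wheel seems not to have turned: the angle from the red line (637,130) to the amber vial (490,255) is unchanged, though the finger moved on. I check the side view.

Run:
```python
from h import *
d=snapshot("side");save(d,'side2.png',195,95,325,225,4)
s=get_state();p=np.array(s['tool_pos']);print((np.array(proj(d,p))-[195,95])*4,(np.array(proj(d,(.552,.035,.038)))-[195,95])*4)
```

```text
[208.35574924 418.58572423] [280.48866686 324.49119663]
```

View pics/side2.png

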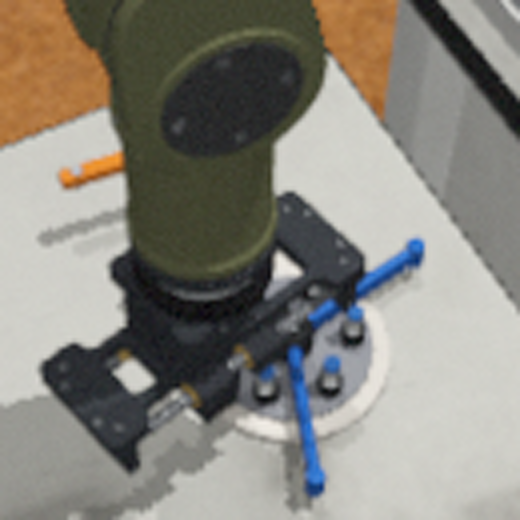

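The side view confirms that the spokes haven't moved: the near post is still at crop (315,484). In the wrist picture the fingertip edge lies at y≈340, but I expected 326. That suggests the closed fingertips sit about 14 mm higher than the TCP and passed over the spoke. I go back over the wheel and descend lower, feeling for contact.

```bash
python3 -m jog '[[[0,0,-0.04,0,0,0],[-0.0076,0.0017,0,0,0,-0.1],[-0.0076,0.0017,0,0,0,-0.1],[-0.0076,0.0017,0,0,0,-0.1],[-0.0076,0.0017,0,0,0,-0.1],[-0.0076,0.0017,0,0,0,-0.1],[-0.0076,0.0017,0,0,0,-0.1],[-0.0076,0.0017,0,0,0,-0.1],[-0.0076,0.0017,0,0,0,-0.1],[-0.0076,0.0017,0,0,0,-0.1],[-0.0076,0.0017,0,0,0,-0.1],[-0.008,0,0,0,0,0]]]'
python3 -m jog '[[[0,0,0.02,0,0,0],[0,0,0.02,0,0,0],[0,0,0.004,0,0,0],[0,0,0.004,0,0,0],[0,0,0,0,0,0]]]'
```

```text
clock: 7.2
tool_pos: [0.5481, -0.0476, 0.0635]
eef_rot: [0.17, 0.985, 0.0, 0.0]
contact_force: [-0.4, -0.9, 0.0]
opening: 0.006
finger_force: 0.0
clock: 7.82
tool_pos: [0.5481, -0.047, 0.0157]
eef_rot: [0.17, 0.985, 0.0, 0.0]
contact_force: [0.1, -0.3, 0.0]
opening: 0.005
finger_force: 0.0
```

```bash
python3 -m jog '[[[0,0,0.003,0,0,0],[0,0,0.003,0,0,0],[0,0,0,0,0,0]]]'
python3 - <<'E'
from h import *
s=get_state();d=snapshot("wrist");save(d,'w3.png',160,150,380,260,3.5)
o=np.array([160,150])
for p in[(0,0,0),(.009,0,0),(.009,0,-.014)]:
    w=np.array(s['tool_pos'])+R.from_quat(s['eef_rot']).apply(p);print((np.array(proj(d,w,s))-o)*3.5)
print(s['tool_pos'],s['contact_force'])
E
```

```text
clock: 8.2
tool_pos: [0.5477, -0.047, 0.0093]
eef_rot: [0.17, 0.986, -0.0, -0.0]
contact_force: [-0.2, -0.9, 0.6]
opening: 0.006
finger_force: 0.0
[334.33334294 284.23943224]
[334.37096375 236.38974391]
[334.8118774  268.75385182]
[ 0.54768983 -0.04699665  0.00925   ] [-0.22281603 -0.94825968  0.57111051]
```

View pics/w3.png

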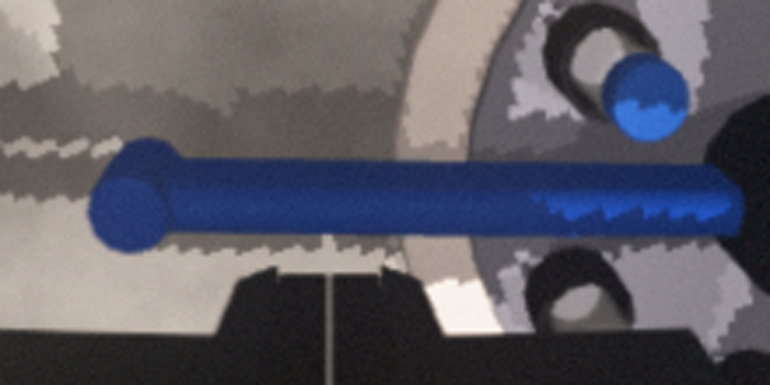

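The crop shows the finger edge (y≈272) just short of the spoke (y 160 to 235), so it is on the correct side. I push a few rows at this lower height and check.

```bash
python3 -m jog '[[[0.01,0,-0.002,0,0,0],[0.0079,-0.0009,0,0,0,0.1],[0.0079,-0.0009,0,0,0,0.1],[0.0079,-0.0009,0,0,0,0.1],[0.0079,-0.0009,0,0,0,0.1],[0.0079,-0.0009,0,0,0,0.1],[0,0,0,0,0,0]]]'
python3 - <<'E'
from h import *
s=get_state();d=snapshot("wrist");save(d,'w4.png',0,0,512,384,1.2)
print(s['tool_pos'])
d=snapshot("side");print(d['frame'][205:225,262:284].astype(int)[:,:,2].max())
E
```

```text
clock: 9.12
tool_pos: [0.5016, -0.0267, 0.0116]
eef_rot: [0.407, 0.913, -0.0, -0.0]
contact_force: [-0.2, 0.0, -0.2]
opening: 0.009
finger_force: 0.0
[ 0.50164019 -0.02671748  0.01163923]
200
```

View pics/w4.png

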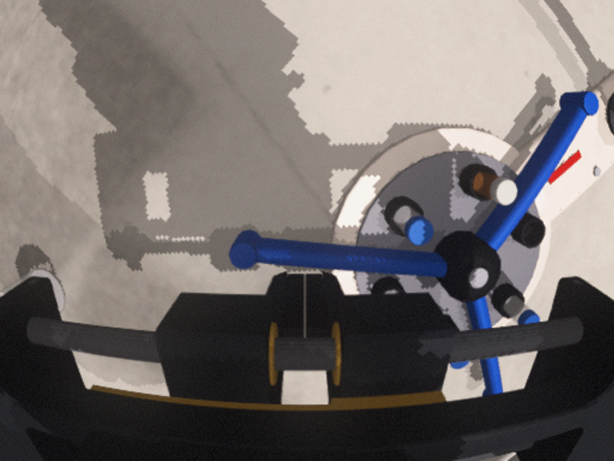

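It works: the spoke now turns with the tool. Post (243,250), hub top (476,272), cap (505,189), far post (588,102). I measure what turn remains.

Run:
```python
from h import *
s=get_state();d=snapshot("wrist")
f=lambda u,v,z:on(d,u/1.2,v/1.2,z,s)
H=np.array([.552,.035])
for n,u,v,z in[('hub',476,274,.038),('p2',243,250,.036),('p0',588,102,.036),('cap',505,189,.0465),('red',565,167,.008)]:
    p=f(u,v,z);e=p[:2]-H;print(n,p.round(4),np.hypot(*e).round(4),np.degrees(np.arctan2(e[1],e[0])).round(1))
x=R.from_quat(s['eef_rot']).as_matrix()[:2,0];print(np.degrees(np.arctan2(x[1],x[0])))
```

```text
hub [0.5529 0.0328 0.038 ] 0.0024 -67.3
p2 [ 0.4663 -0.029   0.036 ] 0.107 -143.3
p0 [0.5401 0.1374 0.036 ] 0.1031 96.7
cap [0.528  0.0663 0.0465] 0.0395 127.5
red [0.5723 0.1177 0.008 ] 0.0852 76.2
131.94292744514712
```

```bash
python3 -m jog '[[[0.0079,-0.0009,0,0,0,0.1],[0.0079,-0.0009,0,0,0,0.1],[0.0079,-0.0009,0,0,0,0.1],[0.0079,-0.0009,0,0,0,0.1],[0.0079,-0.0009,0,0,0,0.1],[0.0079,-0.0009,0,0,0,0.1],[0.0079,-0.0009,0,0,0,0.1],[0,0,0,0,0,0]]]'
python3 - <<'E'
from h import *
s=get_state();d=snapshot("wrist");save(d,'w5.png',0,0,512,384,1.5)
E
```

```text
clock: 10.28
tool_pos: [0.4744, 0.0198, 0.0114]
eef_rot: [0.696, 0.719, 0.0, -0.0]
contact_force: [-0.5, -0.5, 0.1]
opening: 0.01
finger_force: 0.0
```

View pics/w5.png

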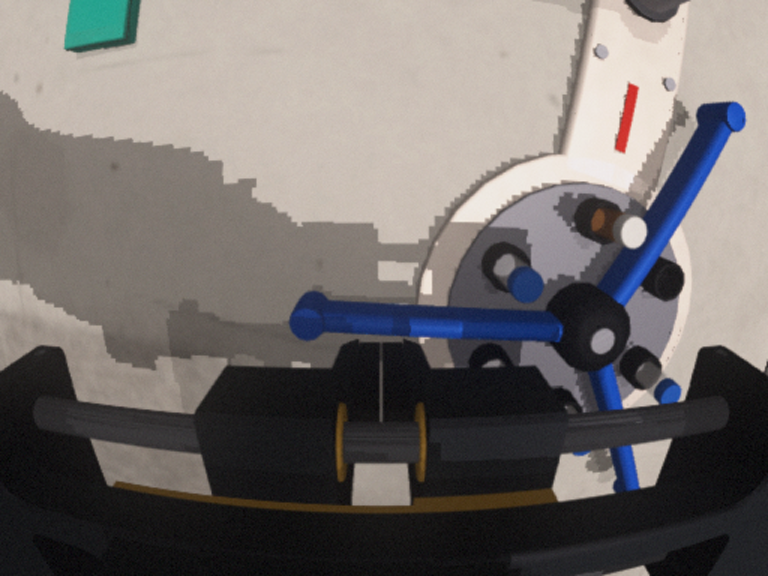

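The amber cap is at (631,232), the red line runs from (632,87) to (621,151), and the posts are at (307,316) and (734,117). I compute the remaining turn.

Run:
```python
from h import *
s=get_state();d=snapshot("wrist")
f=lambda u,v,z:on(d,u/1.5,v/1.5,z,s)
H=np.array([.552,.035])
for n,u,v,z in[('hub',600,338,.038),('p2',305,316,.036),('p0',735,117,.036),('cap',631,232,.0465),('red1',632.5,87,.008),('red2',621,151,.008)]:
    p=f(u,v,z);e=p[:2]-H;print(n,p.round(4),np.hypot(*e).round(4),np.degrees(np.arctan2(e[1],e[0])).round(1))
m=cv2.inRange(cv2.cvtColor(d['frame'],cv2.COLOR_RGB2HSV),(172,120,100),(180,255,255))|cv2.inRange(cv2.cvtColor(d['frame'],cv2.COLOR_RGB2HSV),(0,180,100),(4,255,255))
m[150:]=0
v,u=np.nonzero(m);P=np.array([on(d,a,b,.008,s)[:2] for a,b in zip(u,v)]);c=P.mean(0);w=np.linalg.svd(P-c)[2][0];print(len(u),c,np.degrees(np.arctan2(*w[::-1])))
```

```text
hub [0.5533 0.0333 0.038 ] 0.0022 -52.8
p2 [0.4459 0.0387 0.036 ] 0.1061 178.0
p0 [0.6087 0.124  0.036 ] 0.1055 57.5
cap [0.5537 0.0746 0.0465] 0.0396 87.6
red1 [0.5736 0.1314 0.008 ] 0.0988 77.4
red2 [0.5691 0.1032 0.008 ] 0.0703 76.0
238 [0.57090111 0.11818244] -101.26358950627089
```

```bash
python3 -m jog '[[[0.0047,-0.0006,0,0,0,0.06],[0.0047,-0.0006,0,0,0,0.06],[0.0043,-0.0006,0,0,0,0.055],[0,0,0,0,0,0],[0,0,0,0,0,0],[-0.012,0,0,0,0,0],[-0.012,0,0,0,0,0],[0,0,-0.04,0,0,0],[0,0,-0.05,0,0,0],[0,0,-0.05,0,0,0],[0,0,0,0,0,0]]]'
python3 - <<'E'
from h import *
s=get_state();d=snapshot("wrist");save(d,'w6.png',0,0,512,384,1.5)
d=snapshot("side")
E
```

```text
clock: 11.75
tool_pos: [0.4713, 0.008, 0.1544]
eef_rot: [0.757, 0.653, 0.002, 0.002]
contact_force: [-0.5, 0.2, -0.6]
opening: 0.008
finger_force: 0.0
```

View pics/w6.png

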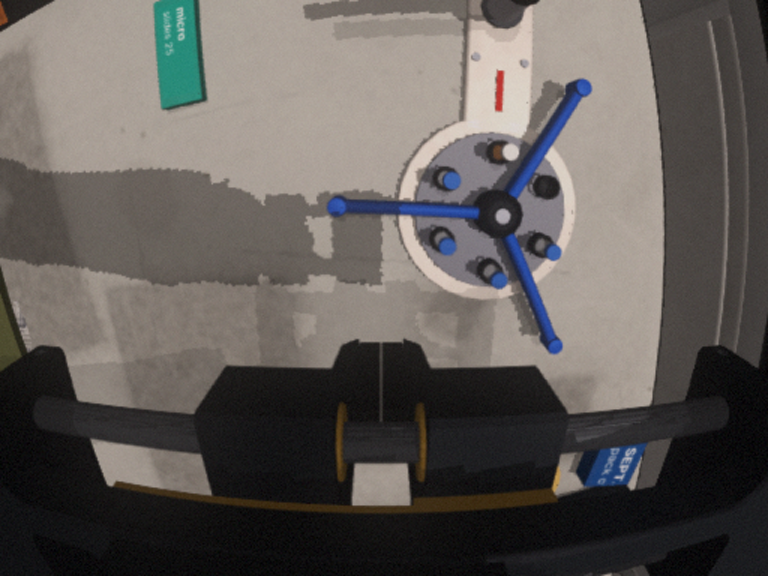

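The amber cap is at (511,152), nearly in line with the red mark (499,90), with posts at (337,206), (580,88) and (554,345). That was one picture over the viewing limit of 10, so from here I use numbers only.

Run:
```python
from h import *
s=get_state();d=snapshot("wrist")
f=lambda u,v,z:on(d,u/1.5,v/1.5,z,s)[:2]
P=np.array([f(337,206,.036),f(580,88,.036),f(554,345,.036)]);H=P.mean(0);print('posts centre',H,np.hypot(*(P-H).T),np.degrees(np.arctan2(*(P-H).T[::-1])))
hub=f(502,214,.038);cap=f(511,152,.0465);print('hub',hub,'cap',cap)
m=cv2.inRange(cv2.cvtColor(d['frame'],cv2.COLOR_RGB2HSV),(172,120,100),(180,255,255))|cv2.inRange(cv2.cvtColor(d['frame'],cv2.COLOR_RGB2HSV),(0,180,100),(4,255,255))
m[100:]=0
v,u=np.nonzero(m);Q=np.array([on(d,a,b,.008,s)[:2] for a,b in zip(u,v)]);c=Q.mean(0);w=np.linalg.svd(Q-c)[2][0];print(len(u),c,'red dir',np.degrees(np.arctan2(*w[::-1])))
for n,h in(('posts',H),('hub',hub)):
    e=c-h;phi=np.arctan2(e[1],e[0]);st=h+.042*np.array([np.cos(phi),np.sin(phi)]);print(n,'phi',np.degrees(phi),'red r',np.hypot(*e),'cap err mm',(cap-st)*1e3)
x=R.from_quat(s['eef_rot']).as_matrix()[:2,:2];print(x)
# arm: orange from side view
d=snapshot("side");g=cv2.cvtColor(d['frame'],cv2.COLOR_RGB2HSV);m=cv2.inRange(g,(3,150,120),(16,255,255));m[:120]=0;m[165:]=0;m[:,:200]=0;m[:,260:]=0
n,l,stt,cc=cv2.connectedComponentsWithStats(m);i=1+np.argmax(stt[1:,4]);print(stt[i],cc[i]);v,u=np.nonzero(l==i)
Q=np.array([on(d,a,b,.066,None)[:2] for a,b in zip(u,v)]);c=Q.mean(0);w=np.linalg.svd(Q-c)[2][0];print('arm c',c,'dir',np.degrees(np.arctan2(*w[::-1])),np.ptp((Q-c)@w))
```

```text
posts centre [0.54866463 0.03452554] [0.10456209 0.10407727 0.10532634] [169.00780269  49.64673406 -70.44506706]
hub [0.55017028 0.0350999 ] cap [0.55806179 0.07450488]
65 [0.5706399  0.11781581] red dir -101.41067526181345
posts phi 75.2199123954779 red r 0.08614047775254927 cap err mm [-1.31744669 -0.63096979]
hub phi 76.10032433580453 red r 0.08521107772164078 cap err mm [-2.19783714 -1.36516805]
[[ 0.14535609  0.98937936]
 [ 0.9893794  -0.14535609]]
[200 120  13   9  83] [204.86746988 123.19277108]
arm c [0.4783982  0.24769558] dir -2.25731522601295 0.03739929936989851
```

The vial is within about 2 mm of the station. The arm is still parked at about 173° in world, with the pivot near (0.582, 0.180). I move behind the arm on its +y side and descend.

```bash
python3 -m jog '[[[0.036,0,0,0,0,0],[0.036,0,0,0,0,0],[0.036,0,0,0,0,0],[0.036,0,0,0,0,0],[0.036,0,0,0,0,0],[0.034,0,0,0,0,0],[0,0,0,0,0,0]]]'
python3 - <<'E'
from h import *
s=get_state();d=snapshot("wrist");print(s['tool_pos'])
g=cv2.cvtColor(d['frame'],cv2.COLOR_RGB2HSV);m=cv2.inRange(g,(3,150,120),(16,255,255))
n,l,st,cc=cv2.connectedComponentsWithStats(m)
for i in range(1,n):
    if st[i,4]<80:continue
    v,u=np.nonzero(l==i);Q=np.array([on(d,a,b,.068,s)[:2] for a,b in zip(u,v)]);c=Q.mean(0);w=np.linalg.svd(Q-c,full_matrices=False)[2];print(st[i],c,np.degrees(np.arctan2(*w[0][::-1])),np.ptp((Q-c)@w[0]),np.ptp((Q-c)@w[1]))
for p in [(.582,.180,.071),(.466,.194,.068),(.552,.035,.038)]:print(proj(d,p,s))
E
```

```text
clock: 12.82
tool_pos: [0.4994, 0.224, 0.1495]
eef_rot: [0.755, 0.656, -0.001, -0.001]
contact_force: [-0.7, -0.5, 0.1]
opening: 0.009
finger_force: 0.0
[0.49941397 0.22399167 0.14945638]
[    0     0   512   167 41944] [0.55313519 0.33048904] 2.4878093168361883 0.6035045945868351 0.12941462057340558
[ 223  217  115   17 1027] [0.52402388 0.18780357] 173.03336071772264 0.1053303033556895 0.013716543938002401
(np.float64(351.28674281457756), np.float64(223.94405616239612))
(np.float64(224.43081170895564), np.float64(226.1096679820481))
(np.float64(319.180652923771), np.float64(322.4280761009319))
```

```bash
python3 -m jog '[[[0,0,0.04,0,0,0],[0,0,0.04,0,0,0],[0,0,0.025,0,0,0],[0,0,0,0,0,0],[-0.008,0,0,0,0,0],[-0.009,0,0,0,0,0],[0,0,0,0,0,0]]]'
python3 -m jog '[[[-0.0089,-0.0011,0,0,0,-0.1],[-0.0089,-0.0011,0,0,0,-0.1],[-0.0089,-0.0011,0,0,0,-0.1],[-0.0089,-0.0011,0,0,0,-0.1],[0,0,0,0,0,0]]]'
cat > arm.py <<'E'
from h import *
s=get_state();d=snapshot("wrist");print(s['tool_pos'],s['contact_force'])
g=cv2.cvtColor(d['frame'],cv2.COLOR_RGB2HSV);m=cv2.inRange(g,(3,150,120),(16,255,255))
n,l,st,cc=cv2.connectedComponentsWithStats(m)
for i in range(1,n):
    if st[i,4]<80:continue
    v,u=np.nonzero(l==i);Q=np.array([on(d,a,b,.068,s)[:2] for a,b in zip(u,v)]);c=Q.mean(0);w=np.linalg.svd(Q-c,full_matrices=False)[2];print(st[i],c,np.degrees(np.arctan2(*w[0][::-1])),np.ptp((Q-c)@w[0]),np.ptp((Q-c)@w[1]))
X=R.from_quat(s['eef_rot']).as_matrix()[:2,:2];print('tool x ang',np.degrees(np.arctan2(X[1,0],X[0,0])),'pivot in tool',X.T@(np.array([.582,.1805])-s['tool_pos'][:2]))
E
python3 arm.py
```

```text
clock: 13.75
tool_pos: [0.4985, 0.2028, 0.0475]
eef_rot: [0.757, 0.653, 0.0, 0.001]
contact_force: [0.8, -1.1, 1.5]
opening: 0.003
finger_force: 0.9
clock: 14.38
tool_pos: [0.4953, 0.1685, 0.0473]
eef_rot: [0.612, 0.791, 0.001, 0.001]
contact_force: [0.9, 0.2, 1.4]
opening: 0.007
finger_force: 0.9
[0.49526565 0.16846332 0.04727247] [0.94938472 0.18519975 1.43554344]
[   0    0  167   18 1117] [0.3597647  0.27623829] -0.9893647783616744 0.1282797102489569 0.00819056346002423
[  181     0   331   203 20372] [0.54607457 0.29595913] 7.4258565301292645 0.2286231587149417 0.13817726288410945
[365 248  18  17 234] [0.56453318 0.17617091] -27.155446108090118 0.01559325489706023 0.010616485786639507
tool x ang 104.47662768121916 pivot in tool [-0.01002778  0.0869891 ]
```

```bash
cat > sarm.py <<'E'
from h import *
for nm in("side","scene"):
    d=snapshot(nm);g=cv2.cvtColor(d['frame'],cv2.COLOR_RGB2HSV);m=cv2.inRange(g,(3,180,140),(14,255,255))
    n,l,st,cc=cv2.connectedComponentsWithStats(m)
    for i in range(1,n):
        if not 15<st[i,4]<1500:continue
        v,u=np.nonzero(l==i);Q=np.array([on(d,a,b,.066)[:2] for a,b in zip(u,v)]);c=Q.mean(0)
        if np.hypot(*(c-[.57,.13]))>.15:continue
        w=np.linalg.svd(Q-c,full_matrices=False)[2];e=c-[.582,.1805];print(nm,st[i],c,np.degrees(np.arctan2(*w[0][::-1])),np.ptp((Q-c)@w[0]),np.ptp((Q-c)@w[1]),'from pivot',np.degrees(np.arctan2(e[1],e[0])))
E
python3 sarm.py
```

```text
side [241 130   9   6  20] [0.56025473 0.16925945] -175.48413984141095 0.023698756300597264 0.01174377597129356 from pivot -152.66469134391042
side [220 137  22  16  47] [0.50518465 0.15049567] -163.9713720724047 0.07296843242414106 0.011840458309752177 from pivot -158.66421980360505
```

The arm has swung to about 201° in world and is being pushed properly. I continue.

```bash
python3 -m jog '[[[-0.0088,-0.0008,0,0,0,-0.1],[-0.0088,-0.0008,0,0,0,-0.1],[-0.0088,-0.0008,0,0,0,-0.1],[-0.0088,-0.0008,0,0,0,-0.1],[-0.0088,-0.0008,0,0,0,-0.1],[-0.0088,-0.0008,0,0,0,-0.1],[-0.0088,-0.0008,0,0,0,-0.1],[-0.0088,-0.0008,0,0,0,-0.1],[0,0,0,0,0,0]]]'
python3 arm.py; python3 sarm.py
```

```text
clock: 15.65
tool_pos: [0.5273, 0.1087, 0.0461]
eef_rot: [0.256, 0.967, -0.0, -0.0]
contact_force: [0.5, 0.1, 0.6]
opening: 0.004
finger_force: 0.0
[0.52727283 0.10874923 0.04612069] [0.45297169 0.05204055 0.57754342]
[  407     0   105   250 14281] [0.5157206  0.27053116] -9.589953558796834 0.17851815312802063 0.09354733360804125
[367 254  17  17 198] [0.57246534 0.16485117] 14.824107094623683 0.01524950713077523 0.009546215168735323
tool x ang 150.31950500181807 pivot in tool [-0.01201865  0.08943592]
```

```bash
python3 -m jog '[[[-0.0089,-0.0009,0,0,0,-0.1],[-0.0089,-0.0009,0,0,0,-0.1],[-0.0045,-0.0005,0,0,0,-0.05],[0,0,0,0,0,0]]]'; python3 -m jog '[[[-0.003,-0.0005,0,0,0,-0.03],[0,0,0,0,0,0]]]'; python3 -m jog '[[[-0.003,0,0,0,0,-0.03],[0,0,0,0,0,0]]]'; python3 arm.py
```

```text
clock: 16.3
tool_pos: [0.5468, 0.0977, 0.0463]
eef_rot: [0.133, 0.991, 0.0, -0.0]
contact_force: [-0.0, 0.2, -0.2]
opening: 0.005
finger_force: 0.0
clock: 16.55
tool_pos: [0.5496, 0.0964, 0.0464]
eef_rot: [0.118, 0.993, 0.0, -0.0]
contact_force: [-0.3, 0.5, 0.3]
opening: 0.001
finger_force: 0.1
clock: 16.8
tool_pos: [0.5518, 0.0956, 0.0463]
eef_rot: [0.102, 0.995, -0.0, -0.001]
contact_force: [-2.6, 0.8, 0.5]
opening: 0.005
finger_force: 1.2
[0.55176516 0.09556303 0.04627603] [-2.62099544  0.79177271  0.45242484]
[ 460   50   52  200 8205] [0.52111159 0.25326892] 2.1682158000983 0.14325258443244038 0.054260941833891824
[367 254  17  17 194] [0.57705347 0.16317145] 23.625575445890235 0.015192935588118513 0.009023972970238764
[397 311  44  20 365] [0.64214357 0.20004333] -95.93731162477529 0.03638998670984963 0.012674418420929862
tool x ang 168.23602815553087 pivot in tool [-0.01228277  0.08931722]
```

```bash
python3 -m jog '[[[-0.003,0,0,0,0,0],[0,0,0,0,0,0]]]'; python3 -m jog '[[[-0.003,0,0,0,0,0],[0,0,0,0,0,0],[0,0,0,0,0,0]]]'
```

```text
clock: 17.1
tool_pos: [0.5521, 0.0954, 0.046]
eef_rot: [0.102, 0.995, -0.001, -0.003]
contact_force: [-7.4, 1.7, 4.0]
opening: 0.003
finger_force: 3.8
clock: 17.48
tool_pos: [0.5524, 0.0952, 0.0458]
eef_rot: [0.102, 0.995, -0.001, -0.005]
contact_force: [-12.3, 3.1, 6.9]
opening: 0.002
finger_force: 6.1
```

The force climbs without any movement, so the arm is against its stop. I back off, rise, and check the result by measurement.

```bash
python3 -m jog '[[[0.006,0,0,0,0,0],[0.012,0,0,0,0,0],[0.015,0,0,0,0,0],[0,0,-0.04,0,0,0],[0,0,-0.05,0,0,0],[0.02,-0.03,-0.04,0,0,0],[0,-0.03,0,0,0,0],[0,-0.03,0,0,0,0],[0,0,0,0,0,0]]]'
python3 - <<'E'
from h import *
s=get_state();d=snapshot("wrist");print(s['tool_pos'])
F=d['frame'];g=cv2.cvtColor(F,cv2.COLOR_RGB2HSV)
hp=np.array(proj(d,(.552,.035,.038),s));print('hub px',hp)
def comp(m,z,lo,hi,near=.17):
    n,l,st,cc=cv2.connectedComponentsWithStats(m)
    for i in range(1,n):
        if not lo<st[i,4]<hi: continue
        v,u=np.nonzero(l==i);Q=np.array([on(d,a,b,z,s)[:2] for a,b in zip(u,v)]);c=Q.mean(0)
        if np.hypot(*(c-[.56,.08]))>near:continue
        w=np.linalg.svd(Q-c,full_matrices=False)[2];print(st[i],c.round(4),np.degrees(np.arctan2(*w[0][::-1])).round(1),np.ptp((Q-c)@w[0]).round(4),np.ptp((Q-c)@w[1]).round(4))
print('orange');comp(cv2.inRange(g,(3,150,120),(16,255,255)),.068,30,4000)
print('blue');comp(cv2.inRange(g,(105,120,60),(125,255,255)),.035,15,4000)
print('brown');comp(cv2.inRange(g,(5,80,40),(16,220,140)),.03,5,300,.1)
for p in[(.5605,.0755,.0465)]:print('station px',proj(d,p,s))
E
python3 sarm.py
```

```text
clock: 18.6
tool_pos: [0.4879, 0.0142, 0.1766]
eef_rot: [0.105, 0.994, -0.001, 0.0]
contact_force: [0.5, -0.1, 0.5]
opening: 0.005
finger_force: 0.0
[0.48793581 0.01420845 0.17662314]
hub px [284.96132511 227.72656997]
orange
[315 230  91  15 815] [0.5685 0.1143] -101.4 0.1058 0.0122
blue
[278 126  11  91 643] [0.4881 0.0448] -10.8 0.099 0.0104
[260 197  10  10  80] [0.5174 0.0186] -23.6 0.011 0.0103
[299 196  10  10  76] [0.5255 0.061 ] 21.0 0.0107 0.0101
[293 230  22  16 176] [0.5695 0.0548] 45.0 0.0285 0.0115
brown
[313 219  10  10  59] [0.5578 0.0728] -62.7 0.0107 0.0098
[347 243  10   2  17] [0.5949 0.1111] -102.7 0.0118 0.0017
[328 244  18   2  24] [0.5911 0.0915] -102.3 0.0216 0.0016
station px (np.float64(322.62329068141764), np.float64(230.11158338239255))
```

The arm direction is 258.6° and the red line 78.6°, so the arm is home. The spoke measures 169.2°, which puts the vial at 79.2°, about 0.5 mm off. Handing in.

```bash
python3 -c "
from plant import *
print(finish_job())"
```

```text
the job is handed in; nothing more can be done
None
```

I turned the amber vial to the sampling position with the arm still parked, then pushed the arm against its stop and handed the job in. By my last measurement the vial is about 0.5 mm off in line with the red mark. No verdict came back, my first push passed over the spoke without touching it, and I viewed 11 pictures against the limit of 10.

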